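# Sweep the loose nuts off the assembly bench into the hardware tray

### The arm

A 6-joint arm with a two-finger parallel gripper is mounted at the origin on the work surface. World frame = base frame: x ahead of the robot, y to its left, z up, the work surface at z = 0. Lengths are in m, angles in rad, forces in N, time in s.
With the tool pointing down it reaches from about 0.4 to 0.825 m from the base axis. Payload 7 kg.
Tool frame: the origin (TCP) lies at the very end of the fingers, on their centre line; the grasp point (between the pads) lies 19 mm behind it (arm.grasp_offset is the distance from the TCP to the grasp point, in m); z points along the fingers, y is the line along which they close (so a half turn about z gives the same grasp; the last joint's range is limited). The gripper opens to 88 mm and grips with 3 to 60 N. Pads are 19 mm wide; open, the fingers measure 130 mm over their backs; the gripper's body (78 mm by 193 mm) begins 47 mm behind the grasp point.
Start: joints at [-0.918, 0.359, 0.012, 0, -1.224, -0.288], TCP at [0.241, -0.631, 0.227] pointing down, gripper open.
Joint ranges: [-3.07, 3.07], [-1.43, 2.12], [-1.02, 1.25], [-3.03, 1.67], [-3.05, -0], [-3.03, 3.03]. Speed limits (rad/s): [2.39, 2.39, 3.01, 3.14, 3.14, 3.14].

### API

Orientations are given as [roll, pitch, yaw] about the fixed x, y, z axes, in that order (R = Rz(yaw) Ry(pitch) Rx(roll)).
In Python, from station import get_state, cams, arm, nets gives the robot as it stands.
- The arm moves only by the shell command python3 -m creep 'ROWS' [FORCE]. ROWS is a JSON object of lists of equal length, an entry for each row: "translation": the shift along the world's x, y, z in mm, a list of three; "spin": the turn about the world's z in rad; "gripper": the opening, from 0 (shut) to 1 (fully open). In form: {"translation": [[dx, dy, dz], ...], "spin": [spin, ...], "gripper": [gripper, ...]}. A call has 1 to 8 rows; each row shifts and turns the commanded pose from where the row before left it; what a row does not reach is not made up. A row lasts 1/10 s, in which the tool goes at most 50 mm and 8.59 degrees, less where a joint would pass 70% of its speed; a pose out of reach is approached as far as the arm can. A call is refused whole if a number of a shift passes 50 or a number of a turn 0.15, either way. A call with a gripper value outside its range is refused whole. The fingers move at their own pace and stop on an object; FORCE is the grip in N (left out, the last holds). Time passes only in rows, so rows that do not move let the fingers close. It gives the time, the measured TCP pose, the force, the opening and the grip force at its end, in the units of the state.
- get_state(): the state, without advancing time (a new reading comes with each control period).
- cams.grab_frame(name): name is "scene" or "top" or "wrist"; returns a dict with "img" (384x512x3 uint8, red, green, blue), "mtx" (3x3 intrinsics, pixels), "R" (3x3) and "t" (3): a world point X has camera coordinates R X + t. Camera axes: x right, y down, z forward; pixel columns grow to the right and rows downward; lengths in m; the calibration is good to about 2 mm. The wrist camera is an equidistant fisheye: a pixel r from the principal point sees the ray r / f radians off the axis. A picture is of the moment at which its call begins. There is no depth.
- arm.job_done(): hands the job in; it is judged then, once.
Trained networks look in the newest picture that a camera, given by its name, has taken for a name from the list of things; names that differ only in an ending like _2 or _b are one class to them, and where a whole thing is asked for, a point or a joint stands for the part that bears it (a point fixed in the world has none). Each returns a list of dicts, best first, with "confidence" (0 to 1); they miss things now and then, are a little off and sometimes report something else, mostly with a low value. They report only what shows in the picture. A call takes as long as a camera call.
- nets.search_frame(camera, label): "centre" ([x, y, z] in m, in world coordinates, good to about 4 mm: the middle of the surface that is visible of it).
- nets.pinpoint(camera, label): "centre" ([x, y, z] in m, in world coordinates, good to about 4 mm: a listed point, or the origin of a listed thing).
The state is a dict: "t": time; "q": joint angles; "qd": joint speeds; "joint_efforts": joint torques, N m; "eef_pos": TCP position; "ee_rot": TCP orientation; "force": force on the tool from outside, world axes, zero at the start; "moment": the same for the moment, N m; "width": finger opening in m; "gripper_force": force on a finger pad.
Only numpy, scipy, OpenCV 4.12 (cv2) and the standard library are available. Lean on these libraries where they do the work, as an engineer would, in place of code of your own. Each camera call takes 0.05 s, during which the arm holds its last target. There are 200 camera calls.

### The job

Clear the loose hardware off the valve assembly bench: with the fingertips, sweep all four hex nuts along the mat and in through the open front of the sheet-metal tray, until every nut lies wholly inside it, past the front lip. Never pinch a nut hard or pick one up, and do not disturb the ball valve, the round sleeve, the flat ring, the tools or the tape. Finish with the hand clear of everything.

Things in the scene. Friction and masses are not known exactly. Their poses are not given: they have to be found in the camera images.
- tray: open-fronted aluminium sheet tray, screwed down on the robot's right, its mouth facing left, towards the nuts. Origin: middle of the front lip at mat height; +y points out of the mouth over the mat, +x along the mouth, z up. Inside: x = -104 to +104 mm, y = 0 (lip) to -151 mm (back wall). The lip is bevelled from 0 up to 2 mm over its first 20 mm; then the floor is flat, 2 mm above the mat.
- tray_floor (a point): centre of the tray's flat floor, 85 mm inside the lip, 2 mm above the mat; axes as the tray's. Fingertips sweeping in must ride more than 2 mm above the mat. Side walls 4 mm thick, 14 mm high at the mouth, 38 mm from 60 mm inside it; back wall 38 mm high, with a 24 mm flat screw flange behind it.
- nut0: M16 hex nut, bright stainless steel, 24 mm across flats, 27.7 mm across corners, 13 mm high, about 35 g, lying flat loose on the mat at the start. All four nuts are alike; they are the only hexagonal loose pieces. Origin: centre of its underside; z up along the bore.
- nut1: M16 hex nut, bright stainless steel, 24 mm across flats, 27.7 mm across corners, 13 mm high, about 35 g, lying flat loose on the mat at the start. All four nuts are alike; they are the only hexagonal loose pieces. Origin: centre of its underside; z up along the bore.
- nut2: M16 hex nut, bright stainless steel, 24 mm across flats, 27.7 mm across corners, 13 mm high, about 35 g, lying flat loose on the mat at the start. All four nuts are alike; they are the only hexagonal loose pieces. Origin: centre of its underside; z up along the bore.
- nut3: M16 hex nut, bright stainless steel, 24 mm across flats, 27.7 mm across corners, 13 mm high, about 35 g, lying flat loose on the mat at the start. All four nuts are alike; they are the only hexagonal loose pieces. Origin: centre of its underside; z up along the bore.
- valve: bare stainless ball valve lying ready on the mat among the nuts, to be left alone: 66 mm long along its y axis (pipe axis), 38 mm wide, 55 mm high to its square stem, 0.45 kg, loose. Origin: centre of its underside.
- sleeve: plain round steel sleeve standing upright among the nuts, to be left alone: 32 mm diameter, 45 mm high, open bore, loose. Origin: centre of its underside.
- washer: plain round steel thrust ring lying flat among the nuts, to be left alone: 38 mm outside diameter, 22 mm bore, 10 mm high, loose. Origin: centre of its underside.
- spanner: steel combination spanner, 170 mm long, lying on the mat on the robot's left, beyond the nuts from the tray; left alone. Origin: middle of its length, underside; it lies along its x axis.
- screwdriver: screwdriver with black handle, 190 mm long, lying far from the robot beyond the nuts; left alone. Origin: middle of its length, underside; it lies along its x axis.
- tape: roll of red tape lying flat, 84 mm diameter, 20 mm high, far from the robot beyond the nuts; left alone. Origin: centre of its underside.

How it is judged:
At the end, for the whole second after the job is handed in: All four nuts lie at rest inside the tray, low on its floor (underside less than 22 mm above the mat), each nut's centre more than 14 mm in from the front lip and between the side and back walls; every bystander within 20 mm of where it started (y of nut0 in the frame of tray between -0.155 and -0.014 m and x of nut0 in the frame of tray between -0.106 and 0.106 m and height (world z) of each of nut0, nut1, nut2, nut3 below 0.022 m and linear speed of each of nut0, nut1, nut2, nut3 below 0.02 m/s and y of nut1 in the frame of tray between -0.155 and -0.014 m and x of nut1 in the frame of tray between -0.106 and 0.106 m and y of nut2 in the frame of tray between -0.155 and -0.014 m and x of nut2 in the frame of tray between -0.106 and 0.106 m and y of nut3 in the frame of tray between -0.155 and -0.014 m and x of nut3 in the frame of tray between -0.106 and 0.106 m and distance of each of valve, sleeve, washer, spanner, screwdriver, tape from where it was at the start of the episode below 0.02 m); the robot touches nothing.
It fails at once if a nut is picked up (its underside more than 30 mm above the mat) (height (world z) of any of nut0, nut1, nut2, nut3 above 0.03 m).
It fails at once if a nut is pinched or jammed with more than 25 N by the fingers (contact force between the fingers and nut0 above 25 N or contact force between the fingers and nut1 above 25 N or contact force between the fingers and nut2 above 25 N or contact force between the fingers and nut3 above 25 N).
It fails at once if the ball valve, the sleeve or the flat ring is moved by more than 20 mm (distance of any of valve, sleeve, washer from where it was at the start of the episode above 0.02 m).
It fails at once if the spanner, the screwdriver or the tape is moved by more than 20 mm (distance of any of spanner, screwdriver, tape from where it was at the start of the episode above 0.02 m).
It also fails if it takes over 72 s, if anything falls off the work surface, if the arm or the gripper's body presses on something with over 40 N, if the wrist force passes 120 N, or if a joint passes its speed limit or range.

## Working session

There is one attempt and no reset: what is moved stays moved. The work goes in short steps, Python scripts to look and compute and a shell command to move; the robot and the scene stay as the last step left them, time stands still between calls to the robot, and variables do not carry over. Pictures are saved under pics/ and viewed, at most 10 in all, crops included, and the job is handed in when it is done.

```bash
mkdir -p pics; cat > look.py <<'E'
import cv2,numpy as np
from station import get_state,cams,arm,nets
def look(cam='top',labels=('nut0',),pic=None):
    f=cams.grab_frame(cam)
    if pic: cv2.imwrite('pics/'+pic,f['img'][:,:,::-1])
    for l in labels:
        for d in nets.pinpoint(cam,l):
            X=np.array(d['centre']);c=f['R']@X+f['t'];p=f['mtx']@c;p=p/p[2]
            print(cam,l,np.round(X*1000).astype(int),round(d['confidence'],2),p[:2].astype(int))
E
python3 - <<'E'
from look import *
look('top',['nut0','valve','sleeve','washer','spanner','screwdriver','tape','tray','tray_floor'],'t0.png')
s=get_state();print(s['t'],s['eef_pos'],s['ee_rot'],s['width'])
E
```

```text
top nut0 [644 160   2] 0.59 [195 168]
top nut0 [460 110  -3] 0.48 [212 232]
top nut0 [623 -48   0] 0.48 [267 176]
top nut0 [453 -16  -1] 0.45 [256 235]
top valve [551 175   1] 0.84 [190 200]
top valve [753  91   0] 0.59 [219 131]
top sleeve [779 -62   1] 0.62 [272 122]
top washer [527  62  -1] 0.38 [229 209]
top spanner [484 323  -1] 0.84 [138 224]
top screwdriver [781 -60   0] 0.68 [271 122]
top tape [780 -58   0] 0.65 [270 122]
top tape [749  93  -2] 0.58 [218 132]
top tray [ 560 -238    2] 0.87 [333 198]
top tray_floor [ 566 -326    3] 0.61 [364 196]
top tray_floor [751  92   0] 0.36 [219 132]
0.5 [ 0.24077498 -0.6305332   0.22652448] [ 3.14149078e+00 -1.70804870e-05 -2.77681114e+00] 0.08773966857804366
```

View pics/t0.png

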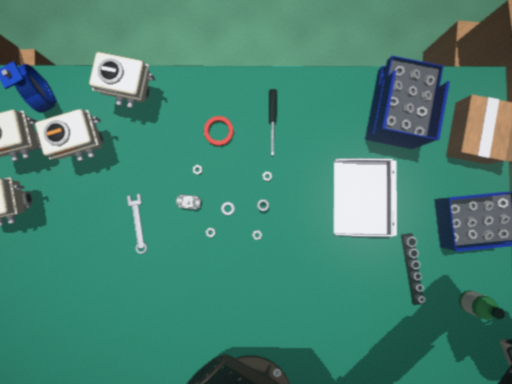

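The top view shows the four nuts at (197,169), (210,232), (267,176) and (257,235). The sleeve is at (263,205), the washer at (228,208), the valve at (189,202) and the tray mouth at column 334, rows 159–236. I'll check these against the scene camera.

```bash
python3 - <<'E'
from look import *
look('scene',['nut0','valve','sleeve','washer','tray','tray_floor'],'s0.png')
look('top',['nut0','sleeve','washer','tray','tray_floor'])
f=cams.grab_frame('top');K,R,t=f['mtx'],f['R'],f['t']
def w(u,v,z=0.0):
    d=R.T@np.linalg.inv(K)@[u,v,1];c=-R.T@t;return np.round((c+d*(z-c[2])/d[2])*1000)
for n,u,v,z in [('sleeve top',263,205,.045),('mouth far',334.5,159,.014),('mouth near',334,236,.014)]:print(n,w(u,v,z))
i=cv2.resize(f['img'][140:255,120:405],None,fx=2.8,fy=2.8,interpolation=cv2.INTER_CUBIC);cv2.imwrite('pics/c0.png',i[:,:,::-1])
E
```

```text
scene nut0 [646 154   4] 0.65 [315 224]
scene nut0 [624 -41  -1] 0.58 [230 206]
scene nut0 [459 -19  -3] 0.56 [257 171]
scene nut0 [461 114   0] 0.41 [308 177]
scene valve [552 179   4] 0.63 [330 200]
scene sleeve [539 -30  -3] 0.61 [244 187]
scene sleeve [780 -64   1] 0.5 [196 249]
scene washer [527  64   2] 0.42 [283 188]
scene tray [ 559 -236    1] 0.65 [163 178]
scene tray_floor [ 564 -323    5] 0.86 [130 173]
top nut0 [459 113  -2] 0.6 [211 233]
top nut0 [622 -47  -1] 0.6 [267 176]
top nut0 [644 157   1] 0.43 [196 169]
top nut0 [453 -17   1] 0.39 [256 235]
top sleeve [541 -34  -2] 0.39 [262 204]
top washer [529  64  -1] 0.61 [228 208]
top tray_floor [ 568 -322    0] 0.92 [362 195]
sleeve top [540. -34.  45.]
mouth far [ 672. -239.   14.]
mouth near [ 453. -236.   14.]
```

View pics/c0.png

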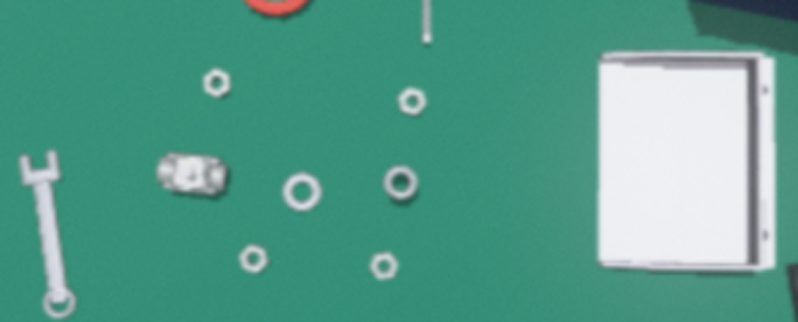

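View pics/s0.png

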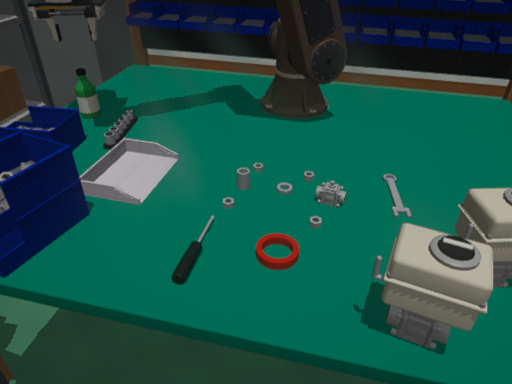

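The scene view agrees with the top view and the networks. I'll begin with the near-right nut at (623,-46), coming down behind it with the fingers slightly open as a two-edge pusher.

```bash
python3 -m creep '{"translation":[[24,39,-5],[24,39,-5],[24,39,-5],[24,39,-5],[24,39,-5],[24,39,-5],[24,39,-5],[24,39,-5]],"spin":[0.12,0.12,0.12,0.12,0.12,0.12,0.12,0.12],"gripper":[0.16,0.16,0.16,0.16,0.16,0.16,0.16,0.16]}' 20
python3 -m creep '{"translation":[[24,39,-5],[24,39,-5],[24,39,-5],[24,39,-5],[24,39,-5],[24,39,-5],[24,39,-5],[24,39,-5]],"spin":[0,0,0,0,0,0,0,0],"gripper":[0.16,0.16,0.16,0.16,0.16,0.16,0.16,0.16]}'
```

```text
t: 2.0
eef_pos: [0.4336, -0.3169, 0.1868]
ee_rot: [-3.141, -0.0, -1.812]
force: [1.3, -1.3, 1.5]
width: 0.0293
gripper_force: 0.0
t: 2.8
eef_pos: [0.6257, -0.0047, 0.1466]
ee_rot: [-3.141, 0.0, -1.817]
force: [1.0, 0.3, 0.2]
width: 0.0142
gripper_force: 0.0
```

```bash
python3 -m creep '{"translation":[[8,5,-40],[0,0,-40],[0,0,-30],[0,0,-20],[0,0,-10],[0,0,0]],"spin":[0,0,0,0,0,0],"gripper":[0.16,0.16,0.16,0.16,0.16,0.16]}'
python3 - <<'E'
from look import *
look('wrist',['nut0','sleeve'],'w1.png')
E
```

```text
t: 3.4
eef_pos: [0.6321, -0.0018, 0.0053]
ee_rot: [3.139, -0.001, -1.817]
force: [-0.6, 0.4, 0.7]
width: 0.014
gripper_force: 0.0
wrist nut0 [459 -20  -5] 0.94 [546 137]
wrist nut0 [624 -47   1] 0.93 [251 165]
wrist nut0 [550 172   1] 0.24 [419 417]
wrist sleeve [541 -31  -3] 0.6 [399 154]
```

View pics/w1.png

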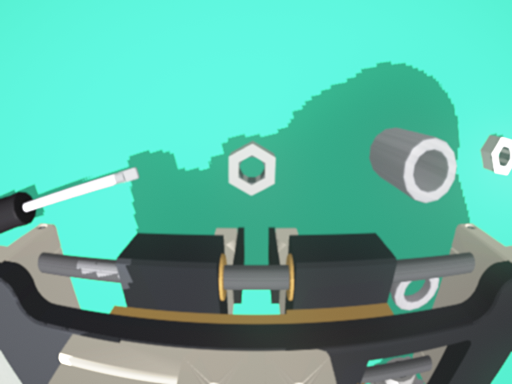

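```bash
python3 -m creep '{"translation":[[-2,-8,1],[-3,-12,0],[-5,-20,0],[-6,-24,0],[-6,-24,0],[-6,-24,0],[-6,-24,0],[-6,-24,0]],"spin":[0,0,0,0,0,0,0,0],"gripper":[0.16,0.16,0.16,0.16,0.16,0.16,0.16,0.16]}'
python3 - <<'E'
from look import *
look('wrist',['nut0'])
E
```

```text
t: 4.35
eef_pos: [0.5923, -0.1634, 0.0084]
ee_rot: [-3.141, 0.0, -1.817]
force: [1.4, 0.3, -0.4]
width: 0.014
gripper_force: 0.1
wrist nut0 [ 587 -179    1] 0.87 [259 212]
```

```bash
python3 -m creep '{"translation":[[-5,-20,-1],[-6,-24,0],[-6,-24,0],[-6,-24,0],[-6,-24,0],[-4,-17,0],[-2,-10,0],[-1,-4,0]],"spin":[0,0,0,0,0,0,0,0],"gripper":[0.16,0.16,0.16,0.16,0.16,0.16,0.16,0.16]}'
python3 - <<'E'
from look import *
look('wrist',['nut0','tray_floor'],'w2.png')
E
```

```text
t: 5.25
eef_pos: [0.5566, -0.3094, 0.0067]
ee_rot: [-3.141, 0.0, -1.818]
force: [0.9, 0.8, 0.4]
width: 0.0141
gripper_force: 0.1
wrist nut0 [ 548 -326   -1] 0.83 [264 209]
wrist tray_floor [ 559 -321   -2] 0.74 [247 219]
```

View pics/w2.png

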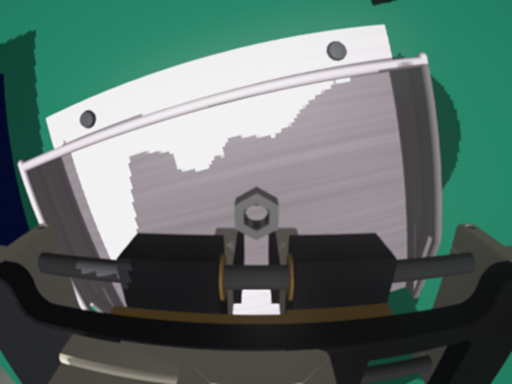

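The wrist view shows the nut at (257,213), held between the finger edges and well inside the tray. Next is the far-left nut at (645,157).

```bash
python3 -m creep '{"translation":[[5,20,0],[0,10,30],[0,10,40],[5,45,10],[10,48,0],[10,48,0],[10,48,0],[10,48,0]],"spin":[0,0,0,0.06,0.06,0.06,0,0],"gripper":[0.16,0.16,0.16,0.16,0.16,0.16,0.16,0.16]}'
python3 -m creep '{"translation":[[10,48,0],[10,48,0],[10,48,0],[10,48,0],[1,42,0],[0,0,-40],[0,0,-30],[0,0,-10]],"spin":[0,0,0,0,0,0,0,0],"gripper":[0.16,0.16,0.16,0.16,0.16,0.16,0.16,0.16]}'
python3 - <<'E'
from look import *
look('wrist',['nut0'])
E
```

```text
t: 6.2
eef_pos: [0.6068, -0.0285, 0.0869]
ee_rot: [-3.141, 0.0, -1.635]
force: [2.0, -1.0, -0.0]
width: 0.0142
gripper_force: 0.0
t: 7.0
eef_pos: [0.6451, 0.2029, 0.003]
ee_rot: [3.137, -0.003, -1.635]
force: [-0.3, 0.0, -1.0]
width: 0.0139
gripper_force: 0.0
wrist nut0 [642 154  -4] 0.88 [256 158]
wrist nut0 [466 116  -2] 0.87 [597  61]
wrist nut0 [549 174   1] 0.56 [423 183]
```

```bash
python3 -m creep '{"translation":[[-1,-12,1],[-1,-12,0],[-1,-14,0],[-2,-24,0],[-2,-24,0],[-2,-24,0],[-2,-24,0],[-2,-24,0]],"spin":[0,0,0,0,0,0,0,0],"gripper":[0.16,0.16,0.16,0.16,0.16,0.16,0.16,0.16]}'
python3 -m creep '{"translation":[[-2,-24,0],[-2,-24,0],[-2,-24,0],[-2,-24,0],[-2,-24,0],[-2,-24,0],[-2,-24,0],[-1,-14,0]],"spin":[0,0,0,0,0,0,0,0],"gripper":[0.16,0.16,0.16,0.16,0.16,0.16,0.16,0.16]}'
python3 - <<'E'
from look import *
look('wrist',['nut0','tray','tray_floor'])
E
```

```text
t: 7.9
eef_pos: [0.6349, 0.0423, 0.0088]
ee_rot: [-3.14, 0.001, -1.638]
force: [0.2, 0.2, 0.2]
width: 0.0141
gripper_force: 0.2
t: 8.7
eef_pos: [0.6193, -0.1403, 0.0086]
ee_rot: [-3.14, 0.0, -1.639]
force: [-0.1, 0.3, 0.7]
width: 0.014
gripper_force: 0.1
wrist nut0 [ 615 -160   -3] 0.84 [261 204]
wrist tray [ 563 -239    0] 0.79 [351  54]
```

```bash
python3 -m creep '{"translation":[[-1,-16,-1],[-2,-24,0],[-2,-24,0],[-2,-24,0],[-2,-24,0],[-1,-18,0],[-1,-12,0],[0,-5,0]],"spin":[0,0,0,0,0,0,0,0],"gripper":[0.16,0.16,0.16,0.16,0.16,0.16,0.16,0.16]}'
python3 - <<'E'
from look import *
look('wrist',['nut0'])
E
```

```text
t: 9.7
eef_pos: [0.6086, -0.2855, 0.0064]
ee_rot: [3.141, 0.0, -1.638]
force: [-0.4, 0.7, 0.3]
width: 0.014
gripper_force: 0.1
wrist nut0 [ 608 -306    2] 0.8 [255 206]
wrist nut0 [ 550 -327    3] 0.74 [356 164]
```

Two nuts are in. Next is the near nut at (454,-18).

```bash
python3 -m creep '{"translation":[[0,20,0],[0,10,30],[0,10,45],[-24,39,5],[-24,39,0],[-24,39,0],[-24,39,0],[-24,39,0]],"spin":[0,0,0,0.07,0.07,0.07,0.07,0.06],"gripper":[0.14,0.14,0.14,0.14,0.14,0.14,0.14,0.14]}'
python3 -m creep '{"translation":[[-24,39,0],[-23,37,0],[0,0,-40],[0,0,-30],[0,0,-10],[0,0,0]],"spin":[0,0,0,0,0,0],"gripper":[0.14,0.14,0.14,0.14,0.14,0.14]}'
python3 - <<'E'
from look import *
look('wrist',['nut0'])
E
```

```text
t: 10.6
eef_pos: [0.4876, -0.0476, 0.0867]
ee_rot: [-3.141, 0.0, -1.293]
force: [1.7, 1.3, 0.2]
width: 0.0124
gripper_force: 0.0
t: 11.2
eef_pos: [0.4409, 0.0264, 0.0057]
ee_rot: [3.139, -0.001, -1.296]
force: [-0.2, -0.8, -0.3]
width: 0.0122
gripper_force: 0.0
```

```bash
python3 - <<'E'
from look import *
look('wrist',['nut0'],'w3.png'); look('top',['nut0'])
E
```

```text
wrist nut0 [460 -22  -4] 0.7 [249 152]
top nut0 [ 607 -299    7] 0.6 [354 181]
top nut0 [ 555 -331    2] 0.49 [366 200]
top nut0 [452 -19  -3] 0.47 [257 235]
top nut0 [460 114  -2] 0.37 [211 232]
```

View pics/w3.png

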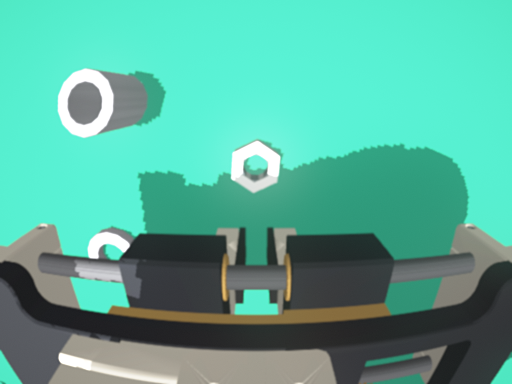

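The nut is at (256,167), centred ahead of the gap. Pushing it now.

```bash
python3 -m creep '{"translation":[[3,-10,1],[3,-12,0],[5,-18,0],[6,-22,0],[6,-22,0],[6,-22,0],[6,-22,0],[6,-22,0]],"spin":[0,0,0,0,0,0,0,0],"gripper":[0.14,0.14,0.14,0.14,0.14,0.14,0.14,0.14]}'
python3 -m creep '{"translation":[[6,-22,0],[6,-22,0],[5,-18,0],[3,-10,0]],"spin":[0,0,0,0],"gripper":[0.14,0.14,0.14,0.14]}'
python3 - <<'E'
from look import *
look('wrist',['nut0','tray','tray_floor'],'w4.png')
E
```

```text
t: 12.3
eef_pos: [0.4829, -0.1256, 0.0077]
ee_rot: [-3.141, -0.0, -1.298]
force: [0.9, -0.1, -0.4]
width: 0.012
gripper_force: 0.3
t: 12.7
eef_pos: [0.5027, -0.1979, 0.0075]
ee_rot: [-3.142, -0.0, -1.299]
force: [-0.2, -0.1, 0.9]
width: 0.0122
gripper_force: 0.2
wrist nut0 [ 607 -305    1] 0.8 [106 -10]
wrist nut0 [ 511 -221   -6] 0.63 [252 195]
wrist tray [ 564 -239    4] 0.71 [169 146]
wrist tray_floor [ 562 -321   -2] 0.65 [207 -16]
```

View pics/w4.png

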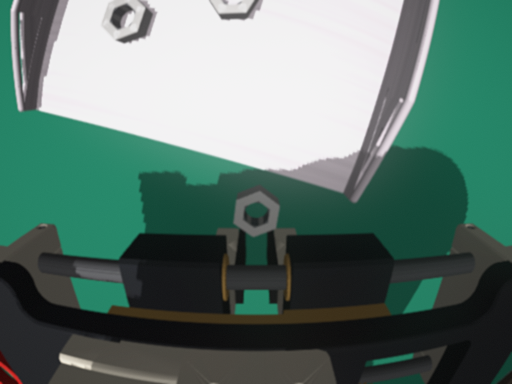

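The nut is at (257,212), seated in the gap, and the near wall end at (350,198) is clear of the fingers. I'll push straight in.

```bash
python3 -m creep '{"translation":[[1,-10,-1],[1,-16,0],[1,-16,0],[1,-14,0],[0,-10,0],[0,-6,0],[0,-3,0]],"spin":[0,0,0,0,0,0,0],"gripper":[0.14,0.14,0.14,0.14,0.14,0.14,0.14]}'
python3 - <<'E'
from look import *
look('wrist',['nut0'])
E
```

```text
t: 13.6
eef_pos: [0.5066, -0.271, 0.0065]
ee_rot: [3.141, 0.0, -1.297]
force: [0.5, -0.9, 0.2]
width: 0.012
gripper_force: 0.2
wrist nut0 [ 606 -305    2] 0.92 [ 97 138]
wrist nut0 [ 551 -324   -1] 0.86 [204 133]
wrist nut0 [ 517 -293   -5] 0.78 [249 198]
```

```bash
python3 -m creep '{"translation":[[0,20,0],[0,10,30],[0,10,45],[-6,48,5],[-6,48,0],[-6,48,0],[-6,48,0],[-6,48,0]],"spin":[0,0,0,-0.07,-0.06,0,0,0],"gripper":[0.14,0.14,0.14,0.14,0.14,0.14,0.14,0.14]}'
python3 -m creep '{"translation":[[-6,48,0],[-6,48,0],[-6,48,0],[-5,5,0],[0,0,-40],[0,0,-30],[0,0,-10],[0,0,0]],"spin":[0,0,0,0,0,0,0,0],"gripper":[0.14,0.14,0.14,0.14,0.14,0.14,0.14,0.14]}'
python3 - <<'E'
from look import *
look('wrist',['nut0','washer'],'w5.png')
E
```

```text
t: 14.5
eef_pos: [0.4761, 0.0115, 0.0869]
ee_rot: [-3.141, 0.0, -1.426]
force: [1.2, 1.1, 0.4]
width: 0.0123
gripper_force: 0.0
t: 15.3
eef_pos: [0.4529, 0.1576, 0.0056]
ee_rot: [3.139, -0.002, -1.427]
force: [-1.5, 0.5, -0.4]
width: 0.0122
gripper_force: 0.0
wrist nut0 [464 113  -2] 0.84 [247 163]
wrist washer [527  61   1] 0.8 [135  45]
```

View pics/w5.png

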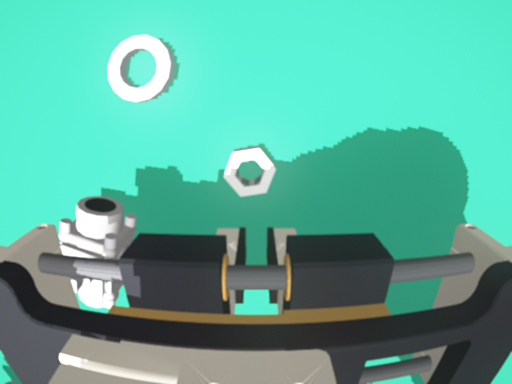

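The nut at (249,172) sits about 3 mm towards +x of the gap centre. The washer at (140,67) is clear of the lane. I'll shift the tool and push.

```bash
python3 -m creep '{"translation":[[4,-8,1],[1,-10,0],[2,-14,0],[3,-22,0],[3,-22,0],[3,-22,0],[3,-22,0],[3,-22,0]],"spin":[0,0,0,0,0,0,0,0],"gripper":[0.14,0.14,0.14,0.14,0.14,0.14,0.14,0.14]}'
python3 -m creep '{"translation":[[3,-22,0],[3,-22,0],[3,-22,0],[3,-22,0],[3,-22,0],[3,-22,0],[3,-22,0],[3,-16,0]],"spin":[0,0,0,0,0,0,0,0],"gripper":[0.14,0.14,0.14,0.14,0.14,0.14,0.14,0.14]}'
python3 - <<'E'
from look import *
look('wrist',['nut0','tray'])
E
```

```text
t: 16.25
eef_pos: [0.4757, 0.0145, 0.0079]
ee_rot: [-3.141, 0.0, -1.427]
force: [0.4, 1.4, 0.9]
width: 0.0127
gripper_force: 0.2
t: 17.05
eef_pos: [0.4991, -0.1558, 0.0078]
ee_rot: [-3.142, 0.0, -1.428]
force: [0.2, 1.2, 0.5]
width: 0.0123
gripper_force: 0.2
wrist nut0 [ 503 -174    2] 0.92 [253 208]
wrist tray [ 565 -241    0] 0.92 [154  73]
```

```bash
python3 -m creep '{"translation":[[2,-14,-1],[2,-18,0],[1,-18,0],[0,-16,0],[0,-12,0],[0,-10,0],[0,-8,0],[0,-4,0]],"spin":[0,0,0,0,0,0,0,0],"gripper":[0.14,0.14,0.14,0.14,0.14,0.14,0.14,0.14]}'
python3 - <<'E'
from look import *
look('wrist',['nut0'])
E
python3 -m creep '{"translation":[[0,15,0],[0,15,0],[0,10,30],[0,10,45],[-20,40,20],[-20,40,20],[-10,40,10],[0,0,0]],"spin":[0,0,0,0,0,0,0,0],"gripper":[0.14,0.14,0.14,0.14,0.14,0.14,0.14,0.14]}'
```

```text
t: 18.0
eef_pos: [0.5048, -0.2541, 0.0066]
ee_rot: [-3.142, 0.0, -1.427]
force: [-0.3, 1.0, 1.0]
width: 0.0122
gripper_force: 0.9
wrist nut0 [ 553 -325    2] 0.71 [185 107]
wrist nut0 [ 511 -275   -3] 0.67 [250 203]
wrist nut0 [ 517 -306   -2] 0.61 [247 149]
wrist nut0 [ 608 -308    0] 0.57 [ 82 124]
t: 18.9
eef_pos: [0.4544, -0.0792, 0.1336]
ee_rot: [-3.137, 0.001, -1.421]
force: [-0.2, 0.3, 0.5]
width: 0.012
gripper_force: 0.0
```

```bash
python3 - <<'E'
from look import *
look('scene',['nut0','valve','sleeve','washer'],'s1.png'); look('top',['nut0','spanner','screwdriver','tape'])
E
```

```text
scene nut0 [ 550 -325    3] 0.58 [132 171]
scene nut0 [ 514 -302    3] 0.54 [146 165]
scene nut0 [ 609 -304    7] 0.43 [127 183]
scene nut0 [ 508 -272    3] 0.39 [158 165]
scene valve [552 176   3] 0.7 [329 201]
scene sleeve [537 -30  -1] 0.79 [245 186]
scene washer [526  63   2] 0.61 [283 188]
top nut0 [ 552 -327    2] 0.56 [364 200]
top nut0 [ 513 -300    3] 0.43 [355 214]
top nut0 [ 610 -302    2] 0.4 [355 181]
top nut0 [ 564 -238   -2] 0.38 [333 197]
top nut0 [ 505 -274    4] 0.36 [346 217]
top spanner [ 568 -326    2] 0.67 [363 195]
top spanner [480 322  -2] 0.59 [138 225]
top screwdriver [778 -60   3] 0.9 [271 123]
top tape [749  95   2] 0.89 [218 132]
```

View pics/s1.png

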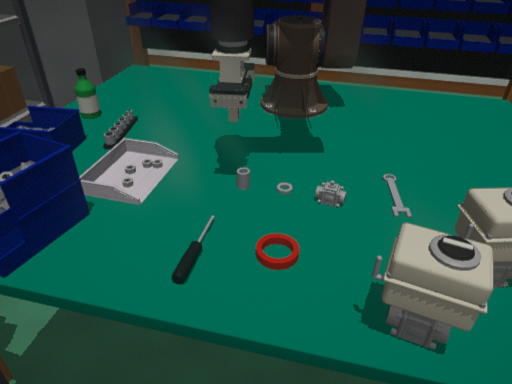

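All four nuts are in the tray, at about (147,163), (157,163), (130,170) and (127,182). Nothing else has moved, and the hand is clear.

```bash
python3 -c "
from station import arm;print(arm.job_done())"
```

```text
the job is handed in; nothing more can be done
None
```

The job is handed in (no verdict was returned): by the last camera check all four nuts lie inside the tray at least 30 mm past the lip, the other pieces have not moved noticeably, and the hand is clear.

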